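# Put the screwdrivers back in the foam tool tray

## Robot

A 6-joint arm with a two-finger parallel gripper is mounted at the origin on a cart in front of the work surface, level with it; the furniture and walls round the work are solid. World frame = base frame: x ahead of the robot, y to its left, z up, the work surface at z = 0. Lengths are in m, angles in degrees, forces in N, time in s.
With the tool pointing down it reaches from about 0.325 to 0.775 m from the base axis. Payload 9.3 kg.
Tool frame: the origin (TCP) lies between the finger pads; the fingertips stand 25 mm ahead of it and the grasp point (between the pads) lies 6 mm ahead of it; x points along the fingers, y is the direction in which the jaws open and shut, and the axes are right-handed (so a half turn about x gives the same grasp; the last joint's range is limited). The gripper opens to 85 mm and grips with 20 to 120 N. Pads are 22 mm wide; open, the fingers measure 114 mm over their backs; the gripper's body (76 mm by 85 mm) begins 54 mm behind the grasp point. The pads swing forward as they close: fully open they stand 13 mm farther back than shut.
Start: joints at [-75.894, 14.817, 1.232, 76.415, 0, 81.257], TCP at [0.214, -0.507, 0.256] pointing down, gripper open.
Joint ranges: [-174.27, 174.27], [-52.1, 104.24], [-59.71, 78.15], [-110.17, 111.67], [-87.03, 83.33], [-180, 180]. Speed limits (degrees/s): [127.2, 127.2, 159.86, 180, 180, 180].

## Interface

Orientations are given as a 3x3 rotation matrix whose columns are the frame's x, y, z axes.
In Python, from cell import sense, imaging, ticket gives the robot as it stands.
- The arm moves only by the shell command python3 -m creep 'ROWS' [FORCE]. ROWS is JSON, a list that holds one entry, the list of rows, each a list of 5 numbers: the shift along the world's x, y, z in m, then the turn about the world's z in degrees, then the opening in per cent of the stroke, from 0 (shut) to 100 (fully open). A call has 1 to 8 rows; each row shifts and turns the commanded pose from where the row before left it; what a row does not reach is not made up. A row lasts 1/12 s, in which the tool goes at most 41.7 mm and 7.16 degrees, less where a joint would pass 70% of its speed; a pose out of reach is approached as far as the arm can. A call with a gripper value outside its range is refused whole. The fingers move at their own pace and stop on an object; FORCE is the grip in N (left out, the last holds). Time passes only in rows, so rows that do not move let the fingers close. It gives the time, the measured TCP pose, the force and the opening at its end, in the units of the state.
- sense(): the state, without advancing time (a new reading comes with each control period).
- imaging.snapshot(name): name is "side" or "top"; returns (picture, depth): 384x512x3 uint8, red, green, blue; 384x512 float32, m along the optical axis (not along the pixel's ray), 0 where there is no reading.
- imaging.calibration(name): a dict with "K" (3x3 intrinsics, pixels), "rvec" (rotation vector, rad) and "tvec" (3), from world to camera coordinates, as OpenCV has them. Camera axes: x right, y down, z forward; pixel columns grow to the right and rows downward; lengths in m; the calibration is good to about 2 mm. A picture is of the moment at which its call begins. calibration takes no time and is no camera call.
- ticket.job_done(): hands the job in, once; it reports no verdict.
The state is a dict: "clock": time; "q": joint angles; "dq": joint speeds; "joint_efforts": joint torques, N m; "position": TCP position; "tool_rot": TCP orientation; "wrist_force": force on the tool from outside, world axes, zero at the start; "moment": the same for the moment, N m; "grip_width": finger opening in m.
Only numpy, scipy, OpenCV 4.12 (cv2) and the standard library are available. Lean on these libraries where they do the work, as an engineer would, in place of code of your own. Each camera call takes 0.05 s, during which the arm holds its last target. There are 200 camera calls.

## Task

Put the four screwdrivers that lie on the grey mat back into the foam tool tray, each lying fully down in the cut-out made for its length, with its handle in the wide end. Leave the file and the pliers where they lie.

Things in the scene. Friction and masses are not known exactly. Their poses are not given: they have to be found in the camera images.
- driver_long (a point): longest screwdriver, green handle, 248 mm long, loose on a fixed 3 mm mat, handle roughly to the left. Handle 28 mm thick, 100 mm long, shaft 10 mm; only the handle rests on the mat. Point: on its axis at half length, 14 mm above what the handle rests on; y along the tool to the butt; the handle's middle (grip here) is 74 mm along +y. May roll about its axis. 50 to 100 g.
- driver_medium (a point): second longest screwdriver, orange handle, 203 mm long, loose on a fixed 3 mm mat, handle roughly to the left. Handle 24 mm thick, 86 mm long, shaft 8 mm; only the handle rests on the mat. Point: on its axis at half length, 12 mm above what the handle rests on; y along the tool to the butt; the handle's middle (grip here) is 59 mm along +y. May roll about its axis. 50 to 100 g.
- driver_short (a point): third longest screwdriver, red handle, 163 mm long, loose on a fixed 3 mm mat, handle roughly to the left. Handle 19 mm thick, 76 mm long, shaft 6 mm; only the handle rests on the mat. Point: on its axis at half length, 9.5 mm above what the handle rests on; y along the tool to the butt; the handle's middle (grip here) is 44 mm along +y. May roll about its axis. 50 to 100 g.
- driver_slim (a point): shortest and thinnest screwdriver, cream handle, 128 mm long, loose on a fixed 3 mm mat, handle roughly to the left. Handle 11 mm thick, 60 mm long, shaft 4 mm; only the handle rests on the mat. Point: on its axis at half length, 5.5 mm above what the handle rests on; y along the tool to the butt; the handle's middle (grip here) is 34 mm along +y. May roll about its axis. 50 to 100 g.
- cutout_long (a point): longest cut-out, 260 mm, in a fixed dark foam strip 72 x 272 mm, one of four side by side in any order, top 26 mm above the bench. Handle part 38 mm wide, 14 mm deep; shaft part 20 mm. Point: place of the seated tool's mid-length axis point, 14 mm above the cut-out's bottom; y to the wide end. At 74 mm along +y a finger channel 46 mm wide, bottom 7 mm above the bench, crosses all strips.
- cutout_medium (a point): second longest cut-out, 216 mm, in a fixed dark foam strip 72 x 272 mm, one of four side by side in any order, top 26 mm above the bench. Handle part 34 mm wide, 12 mm deep; shaft part 18 mm. Point: place of the seated tool's mid-length axis point, 12 mm above the cut-out's bottom; y to the wide end. At 59 mm along +y a finger channel 46 mm wide, bottom 7 mm above the bench, crosses all strips.
- cutout_short (a point): third longest cut-out, 175 mm, in a fixed dark foam strip 72 x 272 mm, one of four side by side in any order, top 26 mm above the bench. Handle part 29 mm wide, 10 mm deep; shaft part 16 mm. Point: place of the seated tool's mid-length axis point, 9.5 mm above the cut-out's bottom; y to the wide end. At 44 mm along +y a finger channel 46 mm wide, bottom 7 mm above the bench, crosses all strips.
- cutout_slim (a point): shortest cut-out, 140 mm, in a fixed dark foam strip 72 x 272 mm, one of four side by side in any order, top 26 mm above the bench. Handle part 21 mm wide, 7 mm deep; shaft part 14 mm. Point: place of the seated tool's mid-length axis point, 5.5 mm above the cut-out's bottom; y to the wide end. At 34 mm along +y a finger channel 46 mm wide, bottom 7 mm above the bench, crosses all strips.
- flat_file: flat file with a wooden handle, 240 mm long, 27 mm thick, loose on the far part of the mat; not to be moved. Origin under its middle, y along it towards the handle.
- pliers: pliers with black handles, 157 x 47 x 14 mm, loose on the near part of the mat; not to be moved. Origin under the middle, y along them towards the handle ends.

How it is judged (in metres and radians):
At the end, for the whole second after the job is handed in: Each of the four screwdrivers lies at rest in the cut-out for its own length: its mid-length point within 11 mm of the cut-out's point and no more than 3 mm above it, its axis within 0.09 rad of the cut-out's; file and pliers within 20 mm of where they lay (distance between driver_long and cutout_long below 0.011 m and z of driver_long in the frame of cutout_long below 0.003 m and angle between the y axis of driver_long and the y axis of cutout_long, either way round below 0.09 rad and linear speed of each of screwdriver_long, screwdriver_medium, screwdriver_short, screwdriver_slim below 0.02 m/s and distance between driver_medium and cutout_medium below 0.011 m and z of driver_medium in the frame of cutout_medium below 0.003 m and angle between the y axis of driver_medium and the y axis of cutout_medium, either way round below 0.09 rad and distance between driver_short and cutout_short below 0.011 m and z of driver_short in the frame of cutout_short below 0.003 m and angle between the y axis of driver_short and the y axis of cutout_short, either way round below 0.09 rad and distance between driver_slim and cutout_slim below 0.011 m and z of driver_slim in the frame of cutout_slim below 0.003 m and angle between the y axis of driver_slim and the y axis of cutout_slim, either way round below 0.09 rad and distance of each of flat_file, pliers from where it was at the start of the episode below 0.02 m); the robot touches nothing.
It fails at once if the file or the pliers are shifted by more than 30 mm (distance of any of flat_file, pliers from where it was at the start of the episode above 0.03 m).
It also fails if it takes over 99 s, if anything falls off the work surface, if the arm or the gripper's body presses on something with over 40 N, if the wrist force passes 120 N, or if a joint passes its speed limit or range.

## Working session

There is one attempt and no reset: what is moved stays moved. The work goes in short steps, Python scripts to look and compute and a shell command to move; the robot and the scene stay as the last step left them, time stands still between calls to the robot, and variables do not carry over. Pictures are saved under pics/ and viewed, about 12 in all and at most 16, crops included, and the job is handed in when it is done.

```bash
ls; mkdir -p pics
python3 - <<'E'
from cell import sense, imaging
import cv2,numpy as np
s=sense();print({k:np.round(v,3).tolist() for k,v in s.items()})
for n in("top","side"):
    p,d=imaging.snapshot(n);cv2.imwrite(f"pics/{n}0.png",p[:,:,::-1]);np.save(f"pics/{n}0d.npy",d)
    c=imaging.calibration(n);R=cv2.Rodrigues(np.array(c["rvec"]))[0];print(n,c,-R.T@np.ravel(c["tvec"]))
E
```

```text
pics
{'clock': 0.0, 'q': [-75.895, 14.85, 1.188, 76.413, -0.002, 81.257], 'dq': [-0.006, 0.155, 0.003, 0.03, -0.055, 0.031], 'joint_efforts': [0.0, -55.564, 34.453, 0.014, -0.0, 0.0], 'position': [0.213, -0.507, 0.256], 'tool_rot': [[-0.0, 0.388, -0.922], [0.001, -0.922, -0.388], [-1.0, -0.001, -0.0]], 'wrist_force': [0.267, -0.727, 0.133], 'moment': [0.037, -0.01, -0.003], 'grip_width': 0.085}
top {'K': array([[415.98880426,   0.        , 253.44371852],
       [  0.        , 415.98880426, 192.56522036],
       [  0.        ,   0.        ,   1.        ]]), 'rvec': array([ 2.11435905, -2.11722999,  0.18341255]), 'tvec': array([-0.02601961,  0.54750265,  0.84502845])} [ 0.37976697 -0.04029177  0.93202086]
side {'K': array([[371.23499237,   0.        , 260.28592954],
       [  0.        , 371.23499237, 184.82681651],
       [  0.        ,   0.        ,   1.        ]]), 'rvec': array([ 0.74994059, -2.57351039,  1.14571672]), 'tvec': array([0.45986092, 0.25789119, 0.64349352])} [0.22490381 0.50492246 0.62171974]
```

View pics/top0.png

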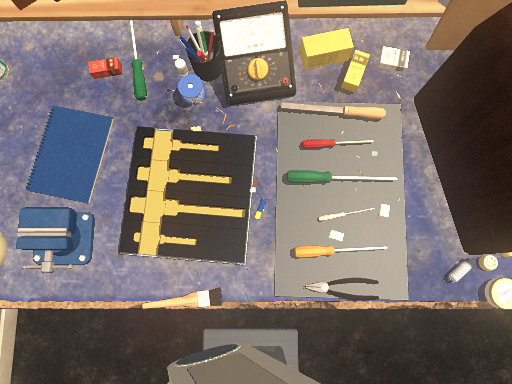

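View pics/side0.png

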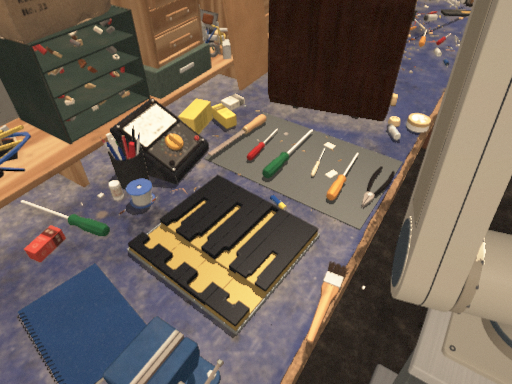

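The pictures show the tray left of the mat. From the far side its cut-outs are short, medium, long, slim, with the wide ends and channel to the left at about u=150. The mat holds red, green, cream and orange drivers, with the file above and the pliers below. Next I'll measure them.

```bash
cat > h.py <<'E'
import cv2,numpy as np
from cell import sense,imaging
def cam(n):
    c=imaging.calibration(n);R=cv2.Rodrigues(np.array(c["rvec"]))[0];return c["K"],R,np.ravel(c["tvec"])
def onplane(n,uv,z):
    K,R,t=cam(n);uv=np.atleast_2d(uv).astype(float)
    r=(np.linalg.inv(K)@np.c_[uv,np.ones(len(uv))].T).T@R;o=-R.T@t
    return o+r*((z-o[2])/r[:,2])[:,None]
def cloud(n,d):
    K,R,t=cam(n);v,u=np.mgrid[:d.shape[0],:d.shape[1]]
    P=np.stack([(u-K[0,2])/K[0,0]*d,(v-K[1,2])/K[1,1]*d,d],-1);return (P-t)@R
# name: (roi u0,u1,v0,v1, axis z on mat, half offset)
DR={'short':((297,380,133,152),.0125,.044,.163,.076),'long':((280,400,166,189),.017,.074,.248,.1),'slim':((312,380,204,225),.0085,.034,.128,.06),'medium':((285,392,240,262),.015,.059,.203,.086)}
E
python3 - <<'E'
from h import *
im=cv2.imread('pics/top0.png');d=np.load('pics/top0d.npy');C=cloud('top',d)
print('tray top z',np.median(C[200:240,225:245,2][im[200:240,225:245].max(-1)<60]),'mat z',np.median(C[110:290,280:400,2]))
hsv=cv2.cvtColor(im,cv2.COLOR_BGR2HSV)
out=cv2.resize(im,None,fx=4,fy=4,interpolation=cv2.INTER_CUBIC)
cv2.imwrite('pics/c_tray.png',out[480:1080,460:1060]); cv2.imwrite('pics/c_mat.png',cv2.resize(out[500:1080,1100:1640],None,fx=1,fy=1))
# drivers: colour handle by saturation
for k,((a,b,c,e),z,off,L,H) in DR.items():
    h=hsv[c:e,a:b]; m=((h[...,1]>(60 if k=='slim' else 120))&(h[...,2]>50)).astype(np.uint8)
    n,l,st,ce=cv2.connectedComponentsWithStats(m); i=1+st[1:,4].argmax()
    uv=np.argwhere(l==i)[:,::-1]+[a,c]
    P=onplane('top',uv,z)[:,:2]
    (cx,cy),(w,hh),an=cv2.minAreaRect(P.astype(np.float32)*1000)
    vx,vy,x0,y0=cv2.fitLine(P.astype(np.float32),cv2.DIST_L2,0,1e-4,1e-4).ravel()
    v=np.array([vx,vy]);v*=np.sign(v[1]); s=(P-[x0,y0])@v
    # whole tool: differs from mat
    g=im[c:e,a:b].astype(int); bg=np.median(g.reshape(-1,3),0); m2=(np.abs(g-bg).max(-1)>35).astype(np.uint8)
    n,l2,st,_=cv2.connectedComponentsWithStats(m2,connectivity=8); lab=l2[l==i]; j=np.bincount(lab[lab>0]).argmax()
    Q=onplane('top',np.argwhere(l2==j)[:,::-1]+[a,c],z)[:,:2]; t=(Q-[x0,y0])@v
    wv=cv2.fitLine(Q.astype(np.float32),cv2.DIST_L2,0,1e-4,1e-4).ravel()
    print(k,'handle rect c',np.round([cx,cy]),'size',np.round([w,hh],1),'mean',np.round([x0,y0],4),'ang from +y deg (+x)',round(np.degrees(np.arctan2(v[0],v[1])),1),'whole ang',round(np.degrees(np.arctan(wv[0]/wv[1])),1),'extent handle',np.round([s.min(),s.max()],3),'tool',np.round([t.min(),t.max()],3),'L',L)
y=(hsv[...,0]>15)&(hsv[...,0]<35)&(hsv[...,1]>90)&(hsv[...,2]>90); y[:, :115]=0;y[:,252:]=0;y[:126]=0;y[262:]=0
cv2.imwrite('pics/y.png',y.astype(np.uint8)*255)
E
```

```text
tray top z 0.021961975844138427 mat z 0.003692658565826629
short handle rect c [ 670. -176.] size [75.9 19.1] mean [ 0.6701 -0.1746] ang from +y deg (+x) -2.5 whole ang -2.8 extent handle [-0.039  0.037] tool [-0.126  0.044] L 0.163
long handle rect c [ 600. -267.] size [8.1 1.9] mean [ 0.6    -0.2666] ang from +y deg (+x) 61.9 whole ang 49.3 extent handle [-0.004  0.004] tool [-0.004  0.007] L 0.248
slim handle rect c [ 499. -178.] size [15.8 11.2] mean [ 0.4981 -0.1779] ang from +y deg (+x) -40.0 whole ang -10.9 extent handle [-0.01   0.008] tool [-0.104  0.011] L 0.128
medium handle rect c [ 424. -157.] size [24.  85.4] mean [ 0.4247 -0.1559] ang from +y deg (+x) -2.8 whole ang -3.0 extent handle [-0.044  0.041] tool [-0.162  0.05 ] L 0.203
```

View pics/c_tray.png

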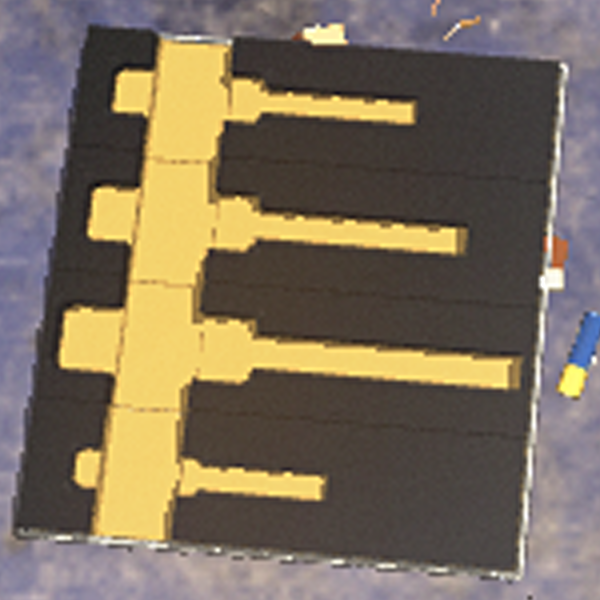

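View pics/c_mat.png

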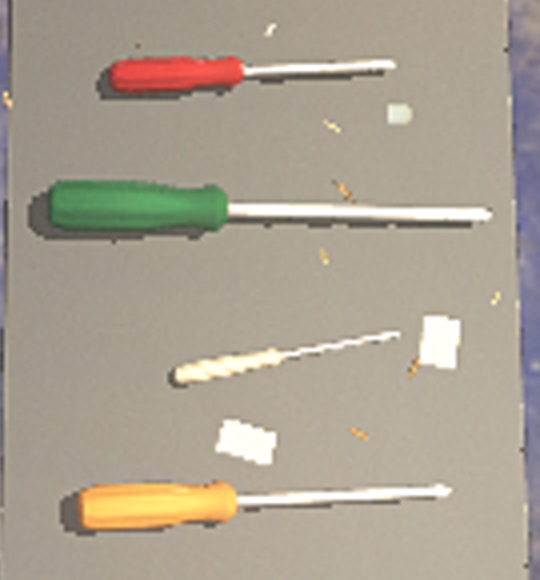

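```bash
cat > m.py <<'E'
from h import *
def driver(im,k,roi=None):
    (a,b,c,e),z,off,L,H=DR[k]
    if roi:a,b,c,e=roi
    hsv=cv2.cvtColor(im,cv2.COLOR_BGR2HSV)[c:e,a:b].astype(int);h,s,v=hsv[...,0],hsv[...,1],hsv[...,2]
    m={'short':((h<8)|(h>172))&(s>120),'long':(h>50)&(h<95)&(s>60),'slim':(h>10)&(h<35)&(s>35)&(v>185),'medium':(h>8)&(h<25)&(s>120)}[k].astype(np.uint8)
    n,l,st,_=cv2.connectedComponentsWithStats(m);i=1+st[1:,4].argmax()
    return np.argwhere(l==i)[:,::-1]+[a,c]
E
python3 - <<'E'
from m import *
im=cv2.imread('pics/top0.png');hsv=cv2.cvtColor(im,cv2.COLOR_BGR2HSV)
tips={'short':(394,64),'long':(490,214),'slim':(398,334),'medium':(448,490)}
for k in DR:
    z,off,L,H=DR[k][1:]
    P=onplane('top',driver(im,k),z)[:,:2]
    r=cv2.minAreaRect((P*1000).astype(np.float32)); c=np.array(r[0])/1000
    t=onplane('top',[(1100+tips[k][0]+.5)/4-.5,(500+tips[k][1]+.5)/4-.5],z)[0,:2]
    a=c-t
    vx,vy=cv2.fitLine(P.astype(np.float32),cv2.DIST_L2,0,1e-4,1e-4).ravel()[:2]
    print(k,'handle mid',np.round(c,4),'size',np.round(r[1],1),'tip',np.round(t,4),'tip->mid',round(np.hypot(*a),4),'expect',L-H/2,off+L/2,'ang',round(np.degrees(np.arctan2(a[0],a[1])),2),'handle ang',round(np.degrees(np.arctan(vx/vy)),2))
y=(hsv[...,0]>12)&(hsv[...,0]<35)&(hsv[...,1]>90)&(hsv[...,2]>70); y[:,:115]=0;y[:,252:]=0;y[:126]=0;y[262:]=0
# crude lines (crop px): shaft windows  u range, v range
W={'short':((285,405),(85,130)),'medium':((280,450),(210,260)),'long':((275,505),(330,395)),'slim':((215,315),(460,505))}
ang=[]
for k,((x0,x1),(y0,y1)) in W.items():
    a,b,c,e=[int(q) for q in ((460+x0)/4+1,(460+x1)/4,(480+y0)/4,(480+y1)/4+1)]
    mids=[];w=[]
    for u in range(a,b):
        vs=np.flatnonzero(y[c:e,u])+c
        mids.append((u,(vs.min()+vs.max())/2));w.append(vs.max()-vs.min()+1)
    P=onplane('top',mids,.026)[:,:2];vx,vy,px,py=cv2.fitLine(P.astype(np.float32),cv2.DIST_HUBER,0,1e-4,1e-4).ravel()
    ang.append(np.degrees(np.arctan(vx/vy)));print(k,'line pt',round(px,4),round(py,4),'ang',round(ang[-1],2),'width px',np.mean(w))
E
```

```text
short handle mid [ 0.6704 -0.1757] size [75.9 19.1] tip [ 0.6754 -0.3008] tip->mid 0.1252 expect 0.125 0.1255 ang -2.32 handle ang -2.53
long handle mid [ 0.5917 -0.1513] size [99.1 27.7] tip [ 0.5861 -0.3484] tip->mid 0.1972 expect 0.198 0.198 ang 1.63 handle ang 1.89
slim handle mid [ 0.5064 -0.2114] size [42.3  9. ] tip [ 0.5195 -0.2958] tip->mid 0.0854 expect 0.098 0.098 ang -8.8 handle ang -3.16
medium handle mid [ 0.4242 -0.1574] size [24.  85.4] tip [ 0.4326 -0.3164] tip->mid 0.1593 expect 0.16000000000000003 0.1605 ang -3.03 handle ang -2.72
short line pt 0.6587 0.0927 ang 4.72 width px 6.310344827586207
medium line pt 0.5855 0.0798 ang 4.59 width px 7.609756097560975
long line pt 0.5126 0.065 ang 4.72 width px 8.87719298245614
slim line pt 0.4474 0.1394 ang 4.27 width px 7.041666666666667
```

Run:
```python
from m import *
q=lambda p,ox,oy,z:onplane('top',[(ox+p[0]+.5)/4-.5,(oy+p[1]+.5)/4-.5],z)[0,:2]
b,t=q((171,378),1100,500,.0085),q((399,334),1100,500,.0085);a=b-t
print('slim',b,t,np.hypot(*a),'handle mid',t+a/np.hypot(*a)*.098,'ang',np.degrees(np.arctan2(*a)))
im=cv2.imread('pics/top0.png');hsv=cv2.cvtColor(im,cv2.COLOR_BGR2HSV)
y=((hsv[...,0]>12)&(hsv[...,0]<35)&(hsv[...,1]>90)&(hsv[...,2]>70)); y[:,:115]=0;y[:,252:]=0;y[:126]=0;y[262:]=0
uv=np.argwhere(y)[:,::-1];A=np.radians(4.65);e=np.array([np.sin(A),np.cos(A)]);f=np.array([np.cos(A),-np.sin(A)])
pts={'short':(.6587,.0927,.175,.044,29),'medium':(.5855,.0798,.216,.059,34),'long':(.5126,.065,.26,.074,38),'slim':(.4474,.1394,.14,.034,21)}
for k,(x,yy,L,off,wd) in pts.items():
    r=[]
    for z in (.026,):
        P=onplane('top',uv,z)[:,:2]-[x,yy]; s=P@e; w=P@f
        m=np.abs(w)<.005; s0=s[m]; s0=s0[np.abs(s0)<.25]
        # channel: columns with far width
        n=np.abs(np.abs(w)-.026)<.005; c=s[n]; lo,hi=np.percentile(c,[3,97])
        h=(s>s0.max()-.02); hw=w[h&(np.abs(w)<.028)]
        mid=(s0.min()+s0.max())/2
        print(k,'len',round(s0.max()-s0.min(),4),L,'mid from ends',np.round([x,yy]+mid*e,4),'channel w',round(hi-lo,4),'handle mid from ends',np.round([x,yy]+(mid+off)*e,4),'from channel',np.round([x,yy]+(lo+hi)/2*e,4),'handle part w',np.round([hw.min(),hw.max()],4))
C=cloud('top',np.load('pics/top0d.npy'))
# depth profile along long cutout line
K,R,tt=cam('top')
for s in (-.1,0.0,.11,.13):
    P=np.r_[np.array([.5126,.065])+s*e,.02];c=R@P+tt;u=K@c/c[2];print(s,np.round(C[int(u[1])-1:int(u[1])+2,int(u[0])-1:int(u[0])+2].reshape(-1,3).mean(0),4))
```

```text
slim [ 0.49501254 -0.16855   ] [ 0.51949588 -0.29631753] 0.13009218336927517 handle mid [ 0.50105229 -0.20006872] ang -10.847751652560062
short len 0.1722 0.175 mid from ends [0.6625 0.1394] channel w 0.0411 handle mid from ends [0.6661 0.1832] from channel [0.666  0.1829] handle part w [-0.0131  0.0143]
medium len 0.2131 0.216 mid from ends [0.5896 0.1297] channel w 0.0424 handle mid from ends [0.5943 0.1885] from channel [0.5943 0.188 ] handle part w [-0.0156  0.017 ]
long len 0.2547 0.26 mid from ends [0.5171 0.1209] channel w 0.0423 handle mid from ends [0.5231 0.1947] from channel [0.5231 0.1935] handle part w [-0.0177  0.0192]
slim len 0.1391 0.14 mid from ends [0.4497 0.1677] channel w 0.0421 handle mid from ends [0.4525 0.2016] from channel [0.4524 0.2013] handle part w [-0.0279  0.0268]
-0.1 [ 0.506  -0.0341  0.0143]
0.0 [0.5156 0.0666 0.0116]
0.11 [0.5256 0.1781 0.0072]
0.13 [0.5257 0.1985 0.007 ]
```

```bash
python3 -m creep '[[[0.015,0.025,-0.009,5,58],[0.015,0.025,-0.009,5,58],[0.015,0.025,-0.009,5,58],[0.015,0.025,-0.009,5,58],[0.015,0.025,-0.009,5,58],[0.015,0.025,-0.009,5,58],[0.015,0.025,-0.009,5,58],[0.015,0.025,-0.009,5,58]]]' 40
python3 -m creep '[[[0.015,0.025,-0.009,5,58],[0.015,0.025,-0.009,5,58],[0.015,0.025,-0.009,5,58],[0.015,0.025,-0.009,5,58],[0.015,0.025,-0.009,5,58],[0.015,0.025,-0.009,5,58],[0,0,0,0,58],[0,0,0,0,58]]]'
python3 -c "
from cell import sense;import numpy as np;s=sense();print(s['position'],np.degrees(np.arctan2(s['tool_rot'][1][1],s['tool_rot'][0][1])),s['q'])"
```

```text
clock: 0.77
position: [0.3339, -0.3054, 0.1837]
tool_rot: [[-0.0, 0.892, -0.453], [0.0, -0.453, -0.892], [-1.0, -0.0, -0.0]]
wrist_force: [0.7, -0.1, -0.1]
grip_width: 0.0493
clock: 1.43
position: [0.4237, -0.1555, 0.1297]
tool_rot: [[-0.001, 0.999, 0.052], [0.001, 0.052, -0.999], [-1.0, -0.001, -0.001]]
wrist_force: [0.1, -0.2, 0.7]
grip_width: 0.0493
[ 0.42367795 -0.15545955  0.12968454] 3.0079582200632853 [-3.08223765e+01  9.81525421e+00 -2.48598323e+01  5.54118042e+01
 -4.04442425e-03  5.61696976e+01]
```

```bash
python3 -m creep '[[[0.0005,-0.002,-0.025,0,58],[0,0,-0.025,0,58],[0,0,-0.025,0,58],[0,0,-0.015,0,58],[0,0,-0.008,0,58],[0,0,0,0,58]]]'
python3 -m creep '[[[0,0,0,0,30],[0,0,0,0,20],[0,0,0,0,10],[0,0,0,0,10],[0,0,0,0,10],[0,0,0,0,10]]]' 40
```

```text
clock: 1.93
position: [0.4231, -0.1593, 0.0312]
tool_rot: [[-0.002, 0.999, 0.048], [0.001, 0.048, -0.999], [-1.0, -0.002, -0.001]]
wrist_force: [0.2, -0.0, 0.4]
grip_width: 0.0493
clock: 2.43
position: [0.4246, -0.1595, 0.0335]
tool_rot: [[0.002, 0.999, 0.049], [-0.002, 0.049, -0.999], [-1.0, 0.002, 0.002]]
wrist_force: [-1.8, -1.0, 7.7]
grip_width: 0.0222
```

```bash
python3 -m creep '[[[0,0,0.005,0,10],[0,0,0.01,0,10],[0,0,0.02,0,10],[0,0,0.02,0,10],[0,0,0.025,0,10],[0,0,0,0,10]]]' 60
python3 -m creep '[[[0.006,0.012,0,-0.5,10],[0.012,0.024,0,-0.5,10],[0.012,0.024,0,-0.5,10],[0.012,0.025,0,-0.5,10],[0.012,0.025,0,-0.5,10],[0.012,0.025,0,-0.5,10],[0.012,0.025,0,-0.5,10],[0.012,0.025,0,-0.5,10]]]'
python3 -m creep '[[[0.012,0.025,0,-0.5,10],[0.012,0.025,0,-0.5,10],[0.012,0.025,0,-0.5,10],[0.012,0.025,0,-0.5,10],[0.012,0.025,0,-0.5,10],[0.012,0.025,0,-0.5,10],[0.008,0.01,0,-0.5,10],[0,0,0,0,10]]]'
python3 -m creep '[[[0,0,0,0,10],[0,0,0,0,10],[0,0,0,0,10]]]'
python3 - <<'E'
from h import *
p,d=imaging.snapshot("top");cv2.imwrite("pics/t1.png",p[:,:,::-1])
print(sense()['position'])
cv2.imwrite("pics/t1c.png",cv2.resize(p[110:290,100:300,::-1],None,fx=3,fy=3))
E
```

```text
clock: 2.93
position: [0.4258, -0.1597, 0.1166]
tool_rot: [[0.006, 0.999, 0.05], [-0.003, 0.05, -0.999], [-1.0, 0.005, 0.003]]
wrist_force: [0.1, -0.5, -0.3]
grip_width: 0.0215
clock: 3.6
position: [0.5144, 0.0277, 0.1125]
tool_rot: [[0.0, 1.0, -0.02], [0.0, -0.02, -1.0], [-1.0, 0.0, -0.0]]
wrist_force: [0.8, 0.1, -1.0]
grip_width: 0.0216
clock: 4.27
position: [0.595, 0.1886, 0.1119]
tool_rot: [[0.001, 0.997, -0.079], [0.001, -0.079, -0.997], [-1.0, 0.001, -0.001]]
wrist_force: [-0.5, 0.6, -1.1]
grip_width: 0.0209
clock: 4.52
position: [0.5936, 0.1853, 0.1124]
tool_rot: [[-0.0, 0.997, -0.082], [-0.0, -0.082, -0.997], [-1.0, -0.0, 0.0]]
wrist_force: [0.3, -0.3, -0.4]
grip_width: 0.0217
[0.59368806 0.18527356 0.11247064]
```

View pics/t1c.png

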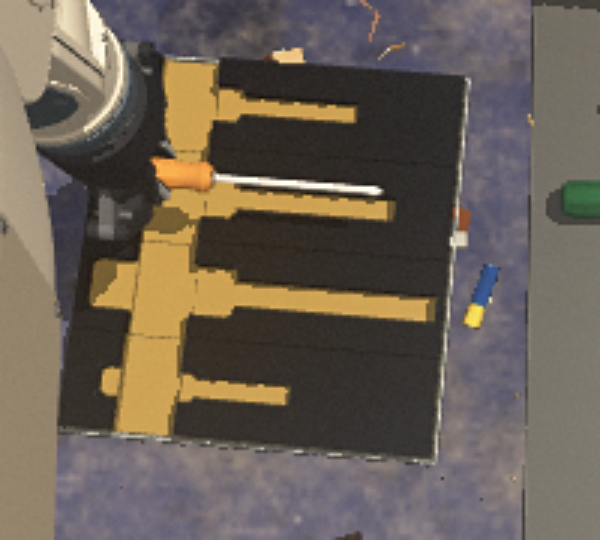

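Run:
```python
from h import *
print(onplane('top',[[227,173.5],[170.7,169.2]],.094)); d=np.array([.081,.997])
print('expect tip',np.array([.5896,.1297])-.1015*d,'joint',np.array([.5943,.188])-.043*d)
```

```text
[[0.57971596 0.02736166 0.094     ]
 [0.5893178  0.14468881 0.094     ]]
expect tip [0.5813785 0.0285045] joint [0.590817 0.145129]
```

```bash
python3 -m creep '[[[0.0015,0.001,-0.02,0,10],[0,0,-0.02,0,10],[0,0,-0.012,0,10],[0,0,-0.007,0,10],[0,0,-0.004,0,10],[0,0,-0.003,0,10],[0,0,0,0,10],[0,0,0,0,10]]]'
python3 -m creep '[[[0,0,-0.001,0,10],[0,0,0,0,30],[0,0,0,0,45],[0,0,0,0,55],[0,0,0,0,55],[0,0,0,0,55],[0,0,0,0,55]]]'
python3 -m creep '[[[0,0,0.01,0,55],[0,0,0.02,0,55],[0,0,0.025,0,55],[0,0,0.025,0,55]]]'
```

```text
clock: 5.23
position: [0.5959, 0.1871, 0.0469]
tool_rot: [[0.001, 0.997, -0.081], [0.0, -0.081, -0.997], [-1.0, 0.001, -0.0]]
wrist_force: [-0.0, -0.4, -0.6]
grip_width: 0.0219
clock: 5.82
position: [0.5956, 0.1872, 0.0453]
tool_rot: [[0.0, 0.997, -0.081], [0.0, -0.081, -0.997], [-1.0, 0.0, -0.0]]
wrist_force: [-0.3, -0.5, 0.4]
grip_width: 0.0473
clock: 6.15
position: [0.5953, 0.1871, 0.1266]
tool_rot: [[-0.001, 0.997, -0.081], [-0.0, -0.081, -0.997], [-1.0, -0.001, 0.0]]
wrist_force: [0.3, 0.6, -1.4]
grip_width: 0.0467
```

```bash
python3 -m creep '[[[0,-0.014,0,0.2,58],[0,-0.026,0,0.2,58],[0,-0.026,0,0.2,58],[0,-0.026,0,0.2,58],[0,-0.026,0,0.2,58],[0,-0.026,0,0.2,58],[0,-0.026,0,0.2,58],[0,-0.026,0,0.2,58]]]'
python3 -m creep '[[[0,-0.026,0,0.2,58],[0,-0.026,0,0.2,58],[0,-0.026,0,0.2,58],[0,-0.026,0,0.2,58],[-0.0035,-0.026,0,0.2,58],[0,-0.012,0,0.3,58],[0,0,0,0,58],[0,0,0,0,58]]]'
python3 -m creep '[[[0,0,0,0,58],[0,0,0,0,58]]]'
python3 - <<'E'
from h import *
p,d=imaging.snapshot("top");s=sense();print(s['position'],np.degrees(np.arctan2(s['tool_rot'][1][1],s['tool_rot'][0][1])))
cv2.imwrite("pics/t2c.png",cv2.resize(p[110:290,100:300,::-1],None,fx=3,fy=3))
E
```

```text
clock: 6.82
position: [0.5955, -0.0101, 0.1262]
tool_rot: [[0.001, 0.999, -0.053], [-0.0, -0.053, -0.999], [-1.0, 0.001, 0.0]]
wrist_force: [0.0, 1.3, -0.8]
grip_width: 0.0495
clock: 7.48
position: [0.592, -0.151, 0.1256]
tool_rot: [[0.0, 0.999, -0.032], [0.0, -0.032, -0.999], [-1.0, 0.0, -0.0]]
wrist_force: [0.4, 0.3, 0.1]
grip_width: 0.0496
clock: 7.65
position: [0.5921, -0.1496, 0.1255]
tool_rot: [[0.0, 1.0, -0.029], [0.0, -0.029, -1.0], [-1.0, 0.0, -0.0]]
wrist_force: [-0.2, 0.2, 0.2]
grip_width: 0.0495
[ 0.59216425 -0.14960419  0.12542938] -1.6704452794571438
```

View pics/t2c.png

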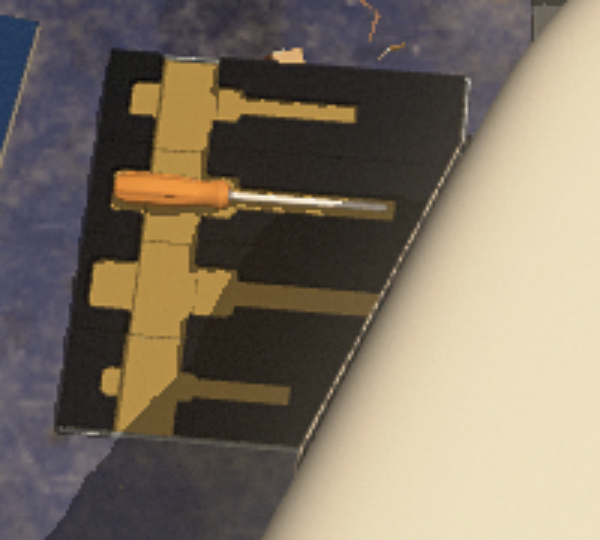

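The medium driver is in its cut-out: the handle fills rows 171–208 of the 170–210 handle part, and the shaft lies in its slot. Next is the long one.

```bash
python3 -m creep '[[[0,-0.002,-0.025,0,58],[0,0,-0.025,0,58],[0,0,-0.025,0,58],[0,0,-0.012,0,58],[0,0,-0.005,0,58],[0,0,0,0,58]]]'
python3 -m creep '[[[0,0,0,0,40],[0,0,0,0,25],[0,0,0,0,15],[0,0,0,0,15],[0,0,0,0,15],[0,0,0,0,15]]]' 60
python3 -m creep '[[[0,0,0.005,0,15],[0,0,0.01,0,15],[0,0,0.02,0,15],[0,0,0.02,0,15],[0,0,0.025,0,15],[0,0,0,0,15]]]'
```

```text
clock: 8.2
position: [0.5916, -0.1519, 0.0323]
tool_rot: [[-0.002, 1.0, -0.03], [0.001, -0.03, -1.0], [-1.0, -0.002, -0.001]]
wrist_force: [-0.5, -0.1, 0.2]
grip_width: 0.0499
clock: 8.7
position: [0.5928, -0.1528, 0.0347]
tool_rot: [[0.002, 1.0, -0.03], [-0.0, -0.03, -1.0], [-1.0, 0.002, 0.0]]
wrist_force: [-0.0, 1.7, 6.8]
grip_width: 0.0251
clock: 9.2
position: [0.5939, -0.1537, 0.1189]
tool_rot: [[0.007, 1.0, -0.031], [-0.003, -0.031, -1.0], [-1.0, 0.007, 0.003]]
wrist_force: [1.0, 0.1, -0.4]
grip_width: 0.0251
```

```bash
python3 -m creep '[[[-0.005,0.012,0,-0.2,15],[-0.005,0.025,0,-0.2,15],[-0.005,0.025,0,-0.2,15],[-0.005,0.025,0,-0.2,15],[-0.005,0.025,0,-0.2,15],[-0.005,0.025,0,-0.2,15],[-0.005,0.025,0,-0.2,15],[-0.005,0.025,0,-0.2,15]]]'
python3 -m creep '[[[-0.005,0.025,0,-0.2,15],[-0.005,0.025,0,-0.2,15],[-0.005,0.025,0,-0.2,15],[-0.005,0.025,0,-0.2,15],[-0.005,0.025,0,-0.2,15],[-0.005,0.025,0,-0.2,15],[0,0.009,0,-0.4,15],[0,0,0,0,15]]]'
python3 -m creep '[[[0,0,0,0,15],[0,0,0,0,15],[0,0,0,0,15]]]'
python3 - <<'E'
from h import *
p,d=imaging.snapshot("top");s=sense();print(s['position'],np.degrees(np.arctan2(s['tool_rot'][1][1],s['tool_rot'][0][1])))
cv2.imwrite("pics/t3c.png",cv2.resize(p[110:290,100:300,::-1],None,fx=3,fy=3))
E
```

```text
clock: 9.87
position: [0.5507, 0.0358, 0.1128]
tool_rot: [[-0.001, 0.998, -0.059], [0.0, -0.059, -0.998], [-1.0, -0.001, -0.0]]
wrist_force: [0.2, 0.1, -1.4]
grip_width: 0.0256
clock: 10.53
position: [0.5209, 0.1951, 0.1129]
tool_rot: [[-0.001, 0.996, -0.084], [0.0, -0.084, -0.996], [-1.0, -0.001, 0.0]]
wrist_force: [0.2, 0.0, -1.7]
grip_width: 0.0252
clock: 10.78
position: [0.5222, 0.1922, 0.1132]
tool_rot: [[-0.0, 0.996, -0.087], [-0.0, -0.087, -0.996], [-1.0, -0.0, 0.0]]
wrist_force: [0.1, -0.4, -0.8]
grip_width: 0.0252
[0.52224037 0.1921498  0.1131932 ] -5.0277415812562545
```

View pics/t3c.png

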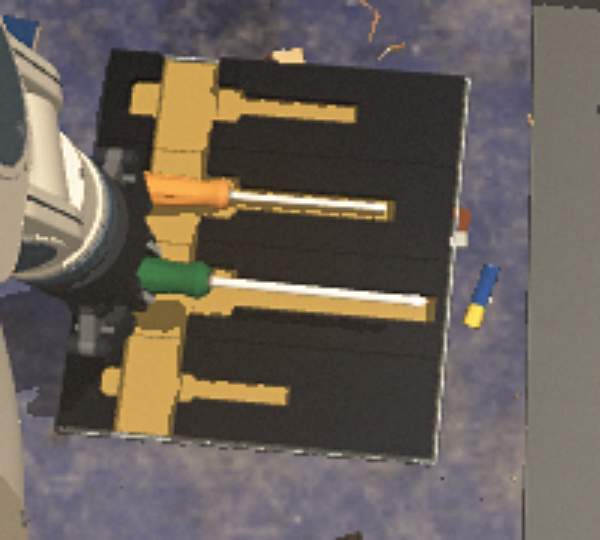

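Run:
```python
from h import *
print(onplane('top',[[242,209.7],[170,203.7]],.0955)); d=np.array([.081,.997])
print('expect tip',np.array([.5171,.1205])-.124*d,'joint',np.array([.5231,.194])-.05*d)
print(onplane('top',[[229,179.3],[176.3,173.8]],.026),'med expect tip',np.array([.5896,.1297])-.1015*d,'joint',np.array([.5943,.188])-.043*d)
```

```text
[[ 0.50369796 -0.00418335  0.0955    ]
 [ 0.51640202  0.14307828  0.0955    ]]
expect tip [ 0.507056 -0.003128] joint [0.51905 0.14415]
[[0.5826238  0.02822074 0.026     ]
 [0.59565545 0.14669871 0.026     ]] med expect tip [0.5813785 0.0285045] joint [0.590817 0.145129]
```

```bash
python3 -m creep '[[[0.0027,0.001,-0.02,0.4,15],[0,0,-0.02,0,15],[0,0,-0.012,0,15],[0,0,-0.007,0,15],[0,0,-0.004,0,15],[0,0,-0.004,0,15],[0,0,0,0,15],[0,0,0,0,15]]]'
python3 -m creep '[[[0,0,-0.001,0,15],[0,0,0,0,35],[0,0,0,0,45],[0,0,0,0,55],[0,0,0,0,55],[0,0,0,0,55],[0,0,0,0,55]]]'
python3 -m creep '[[[0,0,0.01,0,55],[0,0,0.02,0,55],[0,0,0.025,0,55],[0,0,0.025,0,55]]]'
```

```text
clock: 11.5
position: [0.5251, 0.1941, 0.0468]
tool_rot: [[0.001, 0.997, -0.08], [0.0, -0.08, -0.997], [-1.0, 0.001, -0.0]]
wrist_force: [-0.4, 0.6, -0.3]
grip_width: 0.0253
clock: 12.08
position: [0.5248, 0.1942, 0.0453]
tool_rot: [[0.0, 0.997, -0.079], [0.0, -0.079, -0.997], [-1.0, 0.0, -0.0]]
wrist_force: [0.1, -0.7, -0.6]
grip_width: 0.0469
clock: 12.42
position: [0.5244, 0.1941, 0.1266]
tool_rot: [[-0.001, 0.997, -0.079], [-0.0, -0.079, -0.997], [-1.0, -0.001, 0.0]]
wrist_force: [0.6, -0.2, 0.3]
grip_width: 0.0472
```

```bash
python3 -m creep '[[[0.006,-0.012,0,0.4,55],[0.01,-0.025,0,0.45,55],[0.01,-0.025,0,0.45,55],[0.01,-0.025,0,0.45,55],[0.01,-0.025,0,0.45,55],[0.01,-0.025,0,0.45,55],[0.01,-0.025,0,0.45,55],[0.01,-0.025,0,0.45,55]]]'
python3 -m creep '[[[0.01,-0.025,0,0.45,55],[0.01,-0.025,0,0.45,55],[0.01,-0.025,0,0.45,55],[0.01,-0.025,0,0.45,55],[0.01,-0.025,0,0.45,55],[0.01,-0.025,0,0.45,55],[0.01,-0.025,0,0.45,55],[0,-0.008,0,0.2,55]]]'
python3 -m creep '[[[0,0,0,0,55],[0,0,0,0,55],[0,0,0,0,55],[0,0,0,0,55]]]'
python3 - <<'E'
from h import *
p,d=imaging.snapshot("top");s=sense();print(s['position'],np.degrees(np.arctan2(s['tool_rot'][1][1],s['tool_rot'][0][1])))
cv2.imwrite("pics/t4c.png",cv2.resize(p[95:305,105:405,::-1],None,fx=2.66,fy=2.66))
E
```

```text
clock: 13.08
position: [0.6011, 0.0059, 0.1262]
tool_rot: [[0.001, 1.0, -0.017], [-0.0, -0.017, -1.0], [-1.0, 0.001, 0.0]]
wrist_force: [0.6, -0.0, 0.1]
grip_width: 0.0468
clock: 13.75
position: [0.6719, -0.1794, 0.1255]
tool_rot: [[0.001, 0.999, 0.039], [-0.001, 0.039, -0.999], [-1.0, 0.001, 0.001]]
wrist_force: [-0.7, -0.2, -0.3]
grip_width: 0.0468
clock: 14.08
position: [0.6705, -0.1745, 0.1257]
tool_rot: [[0.0, 0.999, 0.042], [0.0, 0.042, -0.999], [-1.0, 0.0, -0.0]]
wrist_force: [-0.0, 0.6, -0.4]
grip_width: 0.0469
[ 0.67061486 -0.17451266  0.12573892] 2.422280322573494
```

View pics/t4c.png

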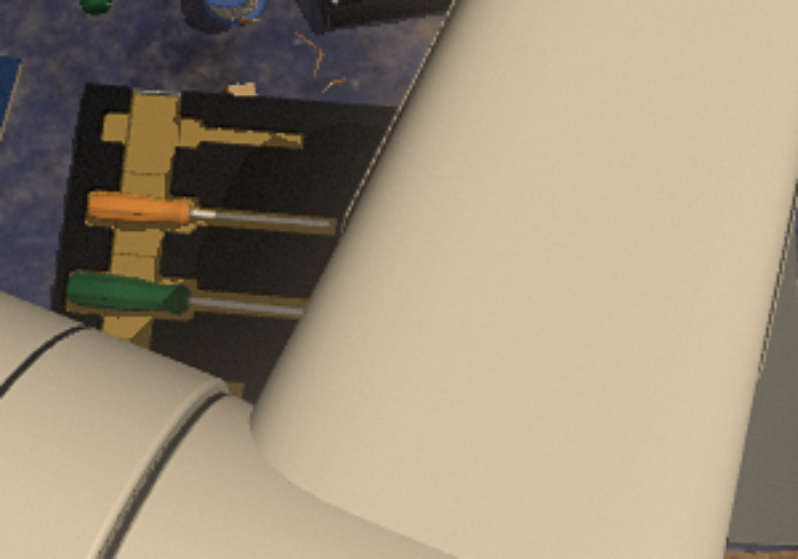

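The long driver lies in its cut-out too: green handle around (125,290), shaft in the slot. Now the short one.

```bash
python3 -m creep '[[[0,-0.001,-0.025,0,55],[0,0,-0.025,0,55],[0,0,-0.025,0,55],[0,0,-0.012,0,50],[0,0,-0.005,0,45],[0,0,0,0,45]]]'
python3 -m creep '[[[0,0,0,0,30],[0,0,0,0,20],[0,0,0,0,10],[0,0,0,0,5],[0,0,0,0,5],[0,0,0,0,5]]]' 50
python3 -m creep '[[[0,0,0.005,0,5],[0,0,0.01,0,5],[0,0,0.02,0,5],[0,0,0.02,0,5],[0,0,0.025,0,5],[0,0,0,0,5]]]'
```

```text
clock: 14.63
position: [0.6704, -0.1762, 0.0326]
tool_rot: [[-0.001, 0.999, 0.042], [0.001, 0.042, -0.999], [-1.0, -0.001, -0.001]]
wrist_force: [0.4, -0.3, 0.3]
grip_width: 0.0379
clock: 15.13
position: [0.6716, -0.177, 0.035]
tool_rot: [[0.003, 0.999, 0.041], [-0.001, 0.041, -0.999], [-1.0, 0.003, 0.001]]
wrist_force: [-0.6, 0.4, 6.5]
grip_width: 0.0179
clock: 15.63
position: [0.6726, -0.1776, 0.1195]
tool_rot: [[0.007, 0.999, 0.041], [-0.003, 0.041, -0.999], [-1.0, 0.007, 0.003]]
wrist_force: [0.9, -0.6, -0.0]
grip_width: 0.018
```

```bash
python3 -m creep '[[[0,0.012,0,-0.5,5],[0,0.025,0,-0.5,5],[0,0.025,0,-0.5,5],[0,0.025,0,-0.5,5],[0,0.025,0,-0.5,5],[0,0.025,0,-0.5,5],[0,0.025,0,-0.5,5],[0,0.025,0,-0.5,5]]]'
python3 -m creep '[[[0,0.025,0,-0.5,5],[0,0.025,0,-0.5,5],[0,0.025,0,-0.5,5],[0,0.025,0,-0.5,5],[-0.003,0.025,0,-0.5,5],[-0.0025,0.025,0,-0.5,5],[0,0.0225,0,0,5],[0,0,0,0,5]]]'
python3 -m creep '[[[0,0,0,0,5],[0,0,0,0,5],[0,0,0,0,5]]]'
python3 - <<'E'
from h import *
p,d=imaging.snapshot("top");s=sense();print(s['position'],np.degrees(np.arctan2(s['tool_rot'][1][1],s['tool_rot'][0][1])))
cv2.imwrite("pics/t5c.png",cv2.resize(p[110:290,100:300,::-1],None,fx=3,fy=3));cv2.imwrite("pics/t5.png",p[:,:,::-1])
E
```

```text
clock: 16.3
position: [0.6706, 0.0112, 0.1138]
tool_rot: [[0.0, 1.0, -0.029], [-0.0, -0.029, -1.0], [-1.0, 0.0, 0.0]]
wrist_force: [-0.8, -0.3, -0.7]
grip_width: 0.0177
clock: 16.97
position: [0.6647, 0.1866, 0.1137]
tool_rot: [[0.0, 0.997, -0.078], [0.001, -0.078, -0.997], [-1.0, 0.0, -0.001]]
wrist_force: [-0.6, -0.7, -0.1]
grip_width: 0.0179
clock: 17.22
position: [0.6654, 0.1817, 0.1134]
tool_rot: [[0.0, 0.997, -0.082], [-0.0, -0.082, -0.997], [-1.0, 0.0, 0.0]]
wrist_force: [-0.3, 0.6, -0.6]
grip_width: 0.0177
[0.6654245  0.18160745 0.11338804] -4.716768339203292
```

View pics/t5c.png

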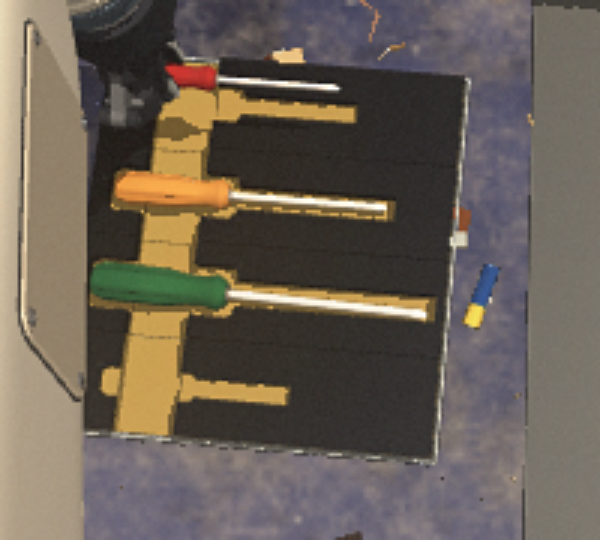

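Run:
```python
from m import *
print(onplane('top',[[212.5,139],[172,135.3]],.0909)); d=np.array([.081,.997])
print('expect tip',np.array([.6625,.1392])-.0815*d,'joint',np.array([.6661,.183])-.038*d)
a=cv2.imread('pics/top0.png').astype(int);b=cv2.imread('pics/t5.png').astype(int);print('slim/pliers/file change',[np.abs(a[s]-b[s]).max(-1).mean().round(1) for s in (np.s_[200:230,310:380],np.s_[275:300,300:380],np.s_[100:122,278:390])])
```

```text
[[0.65545243 0.05919226 0.0909    ]
 [0.66406542 0.14537542 0.0909    ]]
expect tip [0.6558985 0.0579445] joint [0.663022 0.145114]
slim/pliers/file change [np.float64(46.8), np.float64(41.4), np.float64(42.2)]
```

```bash
python3 -m creep '[[[0,0,-0.02,0,5],[0,0,-0.02,0,5],[0,0,-0.01,0,5],[0,0,-0.006,0,5],[0,0,-0.004,0,5],[0,0,-0.003,0,5],[0,0,0,0,5],[0,0,0,0,5]]]'
python3 -m creep '[[[0,0,-0.002,0,5],[0,0,0,0,5],[0,0,0,0,25],[0,0,0,0,38],[0,0,0,0,50],[0,0,0,0,50],[0,0,0,0,50],[0,0,0,0,50]]]'
python3 -m creep '[[[0,0,0.01,0,50],[0,0,0.02,0,50],[0,0,0.025,0,50],[0,0,0.025,0,50]]]'
```

```text
clock: 17.93
position: [0.6656, 0.1827, 0.051]
tool_rot: [[0.001, 0.997, -0.081], [0.0, -0.081, -0.997], [-1.0, 0.001, -0.0]]
wrist_force: [-1.1, -0.6, -0.9]
grip_width: 0.0176
clock: 18.6
position: [0.6653, 0.1827, 0.0483]
tool_rot: [[0.0, 0.997, -0.081], [0.0, -0.081, -0.997], [-1.0, 0.0, -0.0]]
wrist_force: [1.3, 1.0, 0.1]
grip_width: 0.0427
clock: 18.93
position: [0.665, 0.1826, 0.1296]
tool_rot: [[-0.001, 0.997, -0.081], [-0.0, -0.081, -0.997], [-1.0, -0.001, 0.0]]
wrist_force: [1.3, -0.4, 0.3]
grip_width: 0.0428
```

```bash
python3 -m creep '[[[-0.004,-0.012,0,0.9,50],[-0.011,-0.025,0,0.9,50],[-0.011,-0.025,0,0.9,50],[-0.011,-0.025,0,0.9,50],[-0.011,-0.025,0,1,50],[-0.011,-0.025,0,1,50],[-0.011,-0.025,0,1,50],[-0.011,-0.025,0,1,50]]]'
python3 -m creep '[[[-0.011,-0.025,0,1,50],[-0.011,-0.025,0,1,50],[-0.011,-0.025,0,1,50],[-0.011,-0.025,0,1,50],[-0.011,-0.025,0,1,50],[-0.01,-0.025,0,1,50],[-0.01,-0.025,0,1,50],[-0.007,-0.0196,0,0.9,50]]]'
python3 -m creep '[[[0,0,0,0,50],[0,0,0,0,50],[0,0,0,0,50],[0,0,0,0,50]]]'
python3 - <<'E'
from h import *
p,d=imaging.snapshot("top");s=sense();print(s['position'],np.degrees(np.arctan2(s['tool_rot'][1][1],s['tool_rot'][0][1])))
cv2.imwrite("pics/t6.png",p[:,:,::-1]);cv2.imwrite("pics/t6c.png",cv2.resize(p[110:290,100:300,::-1],None,fx=3,fy=3))
p,d=imaging.snapshot("side");cv2.imwrite("pics/s6.png",cv2.resize(p[100:260,100:400,::-1],None,fx=2.6,fy=2.6))
E
```

```text
clock: 19.6
position: [0.5837, -0.0054, 0.1292]
tool_rot: [[0.001, 0.999, 0.052], [-0.0, 0.052, -0.999], [-1.0, 0.001, 0.0]]
wrist_force: [0.4, 0.1, -0.2]
grip_width: 0.0426
clock: 20.27
position: [0.5015, -0.2007, 0.1293]
tool_rot: [[0.001, 0.982, 0.188], [-0.001, 0.188, -0.982], [-1.0, 0.001, 0.001]]
wrist_force: [0.1, -1.1, -0.1]
grip_width: 0.0426
clock: 20.6
position: [0.5025, -0.1982, 0.1286]
tool_rot: [[0.0, 0.982, 0.189], [0.0, 0.189, -0.982], [-1.0, 0.0, -0.0]]
wrist_force: [0.6, 0.6, 0.4]
grip_width: 0.0426
[ 0.50259004 -0.19808843  0.12850442] 10.90747964211472
```

View pics/s6.png

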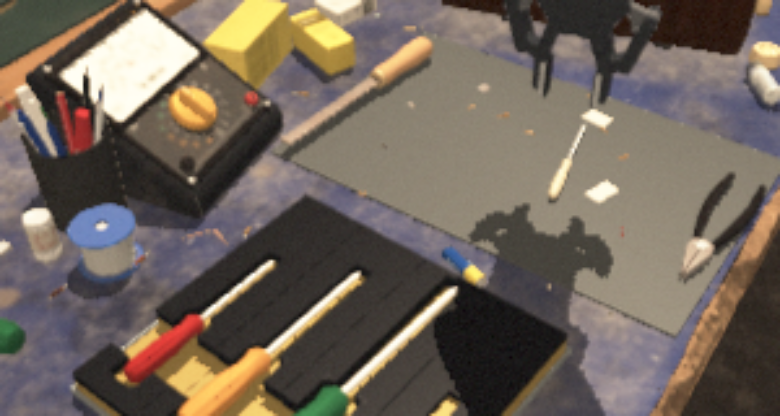

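The red, orange and green drivers lie in their cut-outs, the slim one is still in place on the mat, and the file and pliers look undisturbed. Now the slim one.

```bash
python3 -m creep '[[[-0.0015,-0.002,-0.025,0,36],[0,0,-0.025,0,36],[0,0,-0.025,0,36],[0,0,-0.012,0,36],[0,0,-0.006,0,36],[0,0,-0.001,0,36],[0,0,0,0,36]]]'
python3 -m creep '[[[0,0,0,0,20],[0,0,0,0,12],[0,0,0,0,6],[0,0,0,0,2],[0,0,0,0,2],[0,0,0,0,2],[0,0,0,0,2]]]' 40
python3 -m creep '[[[0,0,0.005,0,2],[0,0,0.01,0,2],[0,0,0.02,0,2],[0,0,0.02,0,2],[0,0,0.025,0,2],[0,0,0,0,2]]]'
```

```text
clock: 21.28
position: [0.5011, -0.2007, 0.0345]
tool_rot: [[0.0, 0.982, 0.189], [-0.0, 0.189, -0.982], [-1.0, 0.0, 0.0]]
wrist_force: [-0.2, 0.7, 0.3]
grip_width: 0.0307
clock: 21.87
position: [0.5014, -0.2012, 0.0354]
tool_rot: [[0.002, 0.982, 0.188], [-0.001, 0.188, -0.982], [-1.0, 0.002, 0.001]]
wrist_force: [-0.5, 1.8, 6.4]
grip_width: 0.0083
clock: 22.37
position: [0.5024, -0.2019, 0.1194]
tool_rot: [[0.006, 0.982, 0.188], [-0.004, 0.188, -0.982], [-1.0, 0.005, 0.005]]
wrist_force: [0.7, 0.3, -0.3]
grip_width: 0.0086
```

```bash
python3 -m creep '[[[0,0.013,0,-0.9,2],[-0.003,0.025,0,-0.9,2],[-0.003,0.025,0,-0.9,2],[-0.003,0.025,0,-0.9,2],[-0.003,0.025,0,-0.9,2],[-0.003,0.025,0,-0.9,2],[-0.003,0.025,0,-0.9,2],[-0.003,0.025,0,-0.9,2]]]'
python3 -m creep '[[[-0.003,0.025,0,-1,2],[-0.003,0.025,0,-1,2],[-0.003,0.025,0,-1,2],[-0.004,0.025,0,-1,2],[-0.004,0.025,0,-1,2],[-0.004,0.025,0,-1,2],[-0.004,0.025,0,-1,2],[-0.004,0.025,0,-1,2]]]'
python3 -m creep '[[[0,0.013,0,-0.3,2],[0,0,0,0,2],[0,0,0,0,2],[0,0,0,0,2],[0,0,0,0,2]]]'
python3 - <<'E'
from h import *
p,d=imaging.snapshot("top");s=sense();print(s['position'],np.degrees(np.arctan2(s['tool_rot'][1][1],s['tool_rot'][0][1])))
cv2.imwrite("pics/t7c.png",cv2.resize(p[110:290,100:300,::-1],None,fx=3,fy=3));cv2.imwrite("pics/t7.png",p[:,:,::-1])
E
```

```text
clock: 23.03
position: [0.4794, -0.0119, 0.1148]
tool_rot: [[0.0, 0.998, 0.063], [-0.0, 0.063, -0.998], [-1.0, 0.0, 0.0]]
wrist_force: [0.3, 0.7, -0.8]
grip_width: 0.0088
clock: 23.7
position: [0.4504, 0.1882, 0.1148]
tool_rot: [[0.0, 0.997, -0.077], [-0.0, -0.077, -0.997], [-1.0, 0.0, -0.0]]
wrist_force: [0.4, 0.1, -0.5]
grip_width: 0.0086
clock: 24.12
position: [0.4509, 0.1992, 0.1144]
tool_rot: [[0.0, 0.997, -0.082], [-0.0, -0.082, -0.997], [-1.0, 0.0, 0.0]]
wrist_force: [-0.1, 0.5, 0.3]
grip_width: 0.0087
[0.45091193 0.19921596 0.11438163] -4.715139454195959
```

View pics/t7c.png

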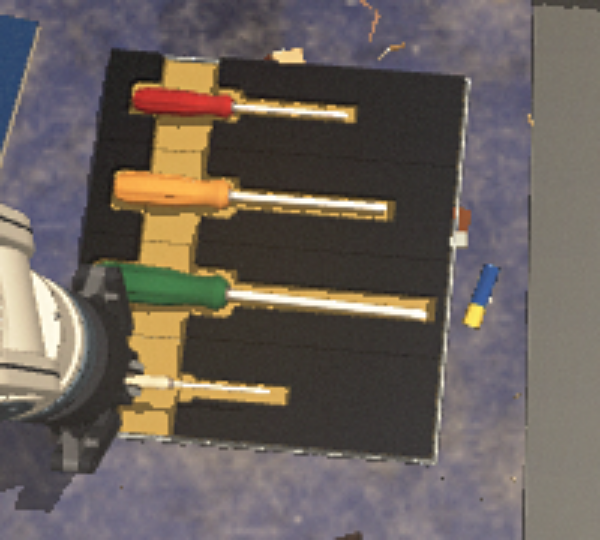

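Run:
```python
from m import *
print(onplane('top',[[189.8,239],[159,237.8]],.0875)); d=np.array([.081,.997])
print('expect tip',np.array([.452,.2005])-.098*d,'joint',np.array([.452,.2005])-.03*d)
```

```text
[[0.44507826 0.10179825 0.0875    ]
 [0.44757746 0.16460826 0.0875    ]]
expect tip [0.444062 0.102794] joint [0.44957 0.17059]
```

Run:
```python
import cv2
i=cv2.imread('pics/t7.png');cv2.imwrite('pics/t7d.png',cv2.resize(i[215:265,125:215],None,fx=8,fy=8,interpolation=cv2.INTER_CUBIC))
```

```text
(no output)
```

View pics/t7d.png

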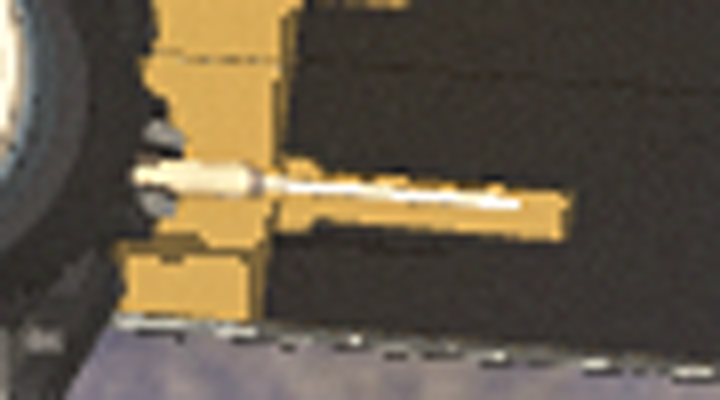

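```bash
python3 -m creep '[[[0.0005,0,-0.02,0,2],[0,0,-0.02,0,2],[0,0,-0.01,0,2],[0,0,-0.006,0,2],[0,0,-0.004,0,2],[0,0,-0.002,0,2],[0,0,0,0,2],[0,0,0,0,2]]]'
python3 -m creep '[[[0,0,-0.002,0,2],[0,0,0,0,2],[0,0,0,0,12],[0,0,0,0,25],[0,0,0,0,40],[0,0,0,0,40],[0,0,0,0,40],[0,0,0,0,40]]]'
python3 -m creep '[[[0,0,0.01,0,40],[0,0,0.02,0,40],[0,0,0.025,0,40],[0,0,0.03,0,40],[0,0,0.03,0,40]]]'
python3 -m creep '[[[0,-0.03,0,0,40],[0,-0.035,0,0,40],[0,-0.035,0,0,40],[0,-0.035,0,0,40],[0,-0.035,0,0,40],[0,-0.035,0,0,40],[0,-0.035,0,0,40],[0,-0.035,0,0,40]]]'
python3 -m creep '[[[-0.005,-0.035,0,0,40],[-0.005,-0.035,0,0,40],[-0.005,-0.03,0,0,40],[0,-0.02,0,0,40],[0,0,0,0,40],[0,0,0,0,40],[0,0,0,0,40]]]'
python3 - <<'E'
from h import *
p,d=imaging.snapshot("top");cv2.imwrite("pics/t8.png",p[:,:,::-1])
cv2.imwrite("pics/t8c.png",cv2.resize(p[110:290,100:300,::-1],None,fx=3,fy=3))
q,d2=imaging.snapshot("side");cv2.imwrite("pics/s8.png",cv2.resize(q[100:340,110:410,::-1],None,fx=2.5,fy=2.5))
E
```

```text
clock: 24.83
position: [0.4516, 0.2, 0.0528]
tool_rot: [[0.001, 0.997, -0.081], [0.0, -0.081, -0.997], [-1.0, 0.001, -0.0]]
wrist_force: [0.3, 0.5, -0.5]
grip_width: 0.0087
clock: 25.5
position: [0.4512, 0.2001, 0.0503]
tool_rot: [[-0.0, 0.997, -0.081], [-0.0, -0.081, -0.997], [-1.0, -0.0, 0.0]]
wrist_force: [-0.0, -0.7, -0.8]
grip_width: 0.0342
clock: 25.92
position: [0.4508, 0.2, 0.1662]
tool_rot: [[-0.001, 0.997, -0.081], [-0.0, -0.081, -0.997], [-1.0, -0.001, 0.0]]
wrist_force: [0.9, 0.3, -0.3]
grip_width: 0.0341
clock: 26.58
position: [0.4509, -0.0766, 0.1654]
tool_rot: [[0.0, 0.997, -0.081], [0.0, -0.081, -0.997], [-1.0, 0.0, -0.0]]
wrist_force: [0.7, -0.2, 1.2]
grip_width: 0.0344
clock: 27.17
position: [0.4361, -0.1945, 0.1651]
tool_rot: [[-0.001, 0.997, -0.081], [0.001, -0.081, -0.997], [-1.0, -0.001, -0.001]]
wrist_force: [0.8, 0.3, 0.6]
grip_width: 0.0345
```

View pics/t8c.png

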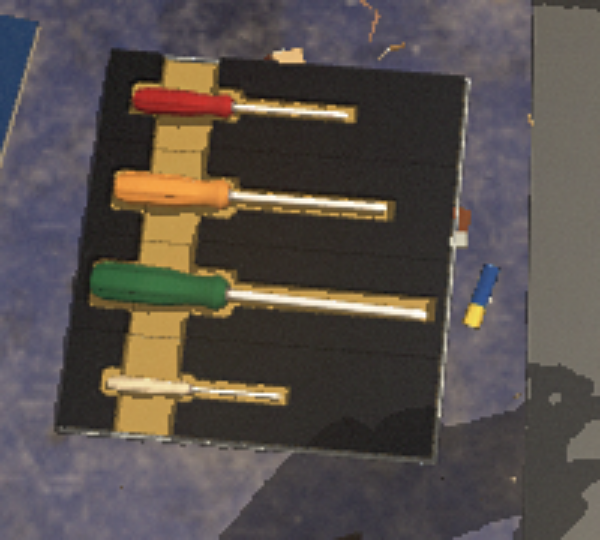

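View pics/s8.png

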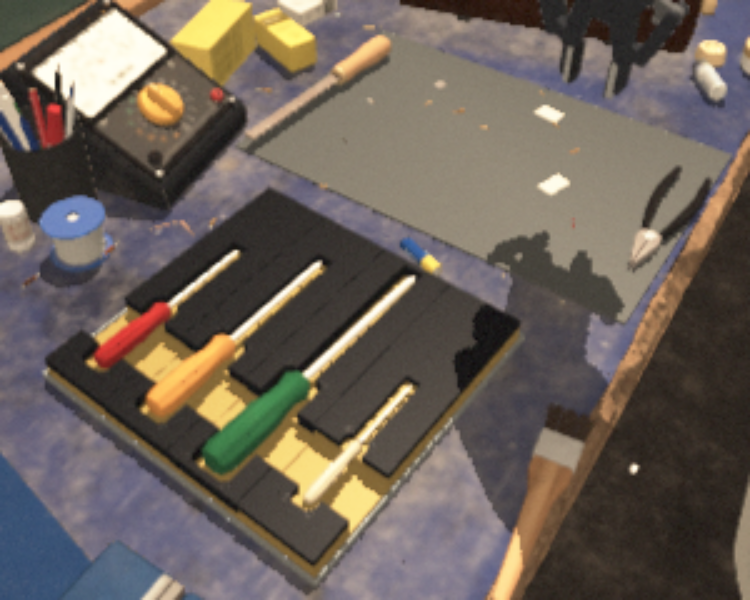

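All four look seated, wide ends correct. I'll check the numbers before handing in.

Run:
```python
from m import *
p,d=imaging.snapshot("top");im=np.ascontiguousarray(p[:,:,::-1]);C=cloud('top',d)
R={'short':(140,185,133,152),'medium':(135,182,163,184),'long':(127,182,193,217),'slim':(132,166,230,245)}
T={'short':(.6661,.183,.0255,.0095),'medium':(.5943,.188,.026,.012),'long':(.5231,.194,.026,.014),'slim':(.452,.2005,.0245,.0055)}
A=np.radians(4.65);e=np.array([np.sin(A),np.cos(A)]);f=np.array([np.cos(A),-np.sin(A)])
for k,r in R.items():
    uv=driver(im,k,r)
    if k=='slim':
        h=cv2.cvtColor(im,cv2.COLOR_BGR2HSV)[r[2]:r[3],r[0]:r[1]]; m=((h[...,1]<105)&(h[...,2]>130)).astype(np.uint8)
        n,l,st,_=cv2.connectedComponentsWithStats(m);uv=np.argwhere(l==1+st[1:,4].argmax())[:,::-1]+[r[0],r[2]]
    x,y,z,rad=T[k];P=onplane('top',uv,z)[:,:2]
    q=cv2.minAreaRect((P*1000).astype(np.float32));c=np.array(q[0])/1000-[x,y]
    vx,vy=cv2.fitLine(P.astype(np.float32),cv2.DIST_L2,0,1e-4,1e-4).ravel()[:2]
    s=(P-[x,y])@e;w=np.abs((P-[x,y]-c)@f)<.004;Z=C[uv[:,1],uv[:,0],2]
    print(k,'mm along,across',np.round([c@e*1000,c@f*1000],1),'size',np.round(q[1],1),'ang err rad',round(np.arctan(vx/vy)-A,3),'ztop butt,front',np.round([np.median(Z[w&(s>.01)]),np.median(Z[w&(s<-.01)])],4),'expect',z+rad)
```

```text
short mm along,across [ 2.  -0.3] size [76.4 19.8] ang err rad 0.009 ztop butt,front [0.0348 0.0334] expect 0.034999999999999996
medium mm along,across [-1.4  3.6] size [101.3  46.1] ang err rad -0.014 ztop butt,front [0.0373 0.0351] expect 0.038
long mm along,across [4.2 1.8] size [101.3  26.6] ang err rad 0.033 ztop butt,front [0.039  0.0368] expect 0.04
slim mm along,across [-1.9 -0.1] size [64.5  9.8] ang err rad -0.005 ztop butt,front [0.029  0.0283] expect 0.03
```

```bash
python3 -c "
from cell import ticket,sense
print(sense()['clock'],ticket.job_done())"
```

```text
the job is handed in; nothing more can be done
27.3167 None
```

All four screwdrivers are in the cut-outs for their lengths, handles in the wide ends, and I handed the job in at 27.3 s. I picked each one up at mid-handle, turned it to match the tray and set it down through the finger channel.

**Position:** in the last check, the handle middles of the short, long and slim drivers were within about 5 mm of their targets. Their angle errors were at most 0.033 rad, against the 0.09 allowed.

**Height:** handle tops measured 0–3 mm below the expected seated height and none above it, so all four lie fully down.

**Medium driver:** its last colour mask merged with the yellow foam (101 x 46 mm instead of 86 x 24), so its position and angle from that check aren't reliable. I rely on its handle height, which was correct, the pictures, and an earlier measurement. That one put the tip within about 1.5 mm and the shaft joint about 5 mm off, with an axis error of about 0.03 rad.

**File and pliers:** they look unmoved in the final side picture. I didn't measure them; one rough image comparison was spoiled by the arm and its shadow.

**Contact:** the upward wrist force reached 6–8 N each time the gripper closed, probably from the fingertips resting lightly on the mat. At hand-in the gripper was clear of everything, about 165 mm up.

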